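Pop the touch-latch bin and swing its lid open

ROBOT

A 7-joint arm with a two-finger parallel gripper is mounted at the origin on the work surface. World frame = base frame: x ahead of the robot, y to its left, z up, the work surface at z = 0. Lengths are in m, angles in rad, forces in N, time in s.
With the tool pointing down it reaches from about 0.4 to 0.85 m from the base axis. Payload 10.4 kg.
Tool frame: the origin (TCP) lies at the centre of the arm's flange, where the gripper is bolted on; the fingertips stand 173 mm ahead of it and the grasp point (between the pads) lies 155 mm ahead of it; z points along the fingers, y is the line along which they close (so a half turn about z gives the same grasp; the last joint's range is limited). The gripper opens to 85 mm and grips with 20 to 120 N. Pads are 22 mm wide; open, the fingers measure 114 mm over their backs; the gripper's body (76 mm by 85 mm) begins 54 mm behind the grasp point. The pads swing forward as they close: fully open they stand 13 mm farther back than shut.
Start: joints at [1.26, 0.332, -0.065, 1.46, 0.022, 1.35, -0.088], TCP at [0.177, -0.599, 0.405] pointing down, gripper open.
Joint ranges: [-2.6, 2.6], [-0.5, 2.12], [-1.47, 1.34], [0.16, 2.42], [-1.27, 4.41], [0.06, 2.06], [-2.6, 2.6]. Speed limits (rad/s): [2.22, 2.22, 2.79, 2.79, 3.14, 3.14, 3.14].

INTERFACE

Orientations are given as a unit quaternion [x, y, z, w].
In Python, from workcell import manip, viewer, finder gives the robot as it stands.
- The arm moves only by the tool arm_command, never from a script. Its argument "plan" is a list of rows, each an object with "dp": the shift along the tool's x, y, z in mm, a list of three; "spin": the turn about the tool's z in rad. A call has 1 to 5 rows; each row shifts and turns the commanded pose from where the row before left it, along the tool's axes as they then stand; what a row does not reach is not made up. A row lasts 1/10 s, in which the tool goes at most 50 mm and 8.59 degrees, less where a joint would pass 70% of its speed; a pose out of reach is approached as far as the arm can. A call is refused whole if a number of a shift passes 50 or a number of a turn 0.15, either way. A call with a gripper value outside its range is refused whole. "grip" is the closure, from -1 (fully open) to 1 (shut), set as the call begins (left out, the last holds). The fingers move at their own pace and stop on an object; "newtons" is the grip in N (left out, the last holds). Time passes only in rows, so rows that do not move let the fingers close. It gives the time, the measured TCP pose, the force, the opening and the grip force at its end, in the units of the state.
- manip.get_obs(): the state, without advancing time (a new reading comes with each control period).
- viewer.camera(name): name is "side" or "top"; returns the picture (420x560x3 uint8, blue, green, red); there is no depth.
- viewer.camera_params(name): a dict with "vertical_fov" (degrees; the focal length in pixels is half the picture's height over the tangent of half this angle, whatever the lens; pixels are square), "cx", "cy" (the principal point, pixels), "R" (3x3) and "t" (3): a world point X has camera coordinates R X + t. Camera axes: x right, y down, z forward; pixel columns grow to the right and rows downward; lengths in m; the calibration is good to about 2 mm. A picture is of the moment at which its call begins. camera_params takes no time and is no camera call.
- manip.hand_in(): hands the job in; it is judged then, once.
Trained networks look in the newest picture that a camera, given by its name, has taken for a name from the list of things; names that differ only in an ending like _2 or _b are one class to them, and where a whole thing is asked for, a point or a joint stands for the part that bears it (a point fixed in the world has none). Each returns a list of dicts, best first, with "score" (0 to 1); they miss things now and then, are a little off and sometimes report something else, mostly with a low value. They report only what shows in the picture. A call takes as long as a camera call.
- finder.find_in(camera, thing): "position" ([x, y, z] in m, in world coordinates, good to about 4 mm: the middle of the surface that is visible of it).
The state is a dict: "clock": time; "joint_pos": joint angles; "joint_velocities": joint speeds; "tau": joint torques, N m; "position": TCP position; "ee_rot": TCP orientation; "ft_force": force on the tool from outside, world axes, zero at the start; "torque": the same for the moment, N m; "grip_width": opening from 0.0 (shut) to 1.0 (fully open); "grasp_force": force on a finger pad.
Only numpy, scipy, OpenCV 4.12 (cv2) and the standard library are available. Lean on these libraries where they do the work, as an engineer would, in place of code of your own. Each camera call takes 0.05 s, during which the arm holds its last target. There are 200 camera calls.

TASK

At the packing bench, press down on the round dark spot at the front of the orange bin's lid so that its touch catch lets go and the lid springs ajar; then push its free edge up and over with your fingers until it leans back fully open by itself. Do it all by touch: pick nothing up. Leave the blue and yellow lids shut and everything else on the bench where it stands.

Things in the scene. Friction and masses are not known exactly. Their poses are not given: they have to be found in the camera images.
- bin_orange: The bin to open: grey plastic bench bin, 160 mm deep (its x), 130 mm wide (its y), walls 5 mm thick and 92 mm high, fixed on a black plinth that raises it 0 to 34 mm above the bench (each bin differs), with a lid hinged along its rear (+x) top edge; origin at the centre of the bin's underside (top of the plinth), front towards its -x, z up. Its lid is orange.
- lid_orange (a joint): Angle of the orange lid (rad): 0 shut and level on its catch, negative when pressed in (firm stop at -0.045), growing as its front edge rises. Once the catch lets go and the finger withdraws, a damped spring lifts the lid ajar to about 0.6 rad within about a second and it rests there. Pushed beyond 1.6 rad it falls back by itself onto its stop at 1.95 (leaning back beyond upright); short of that it drops back to ajar.
- lid_orange_press (a point): Centre of the round dark spot with a white rim (26 mm across) on top of the orange lid, 25 mm in from its front edge, on the upper face; moves with the lid. Pressing here about 4 mm down (roughly 3 N) lets the catch go; the stop comes at 6.5 mm. Its axes when shut: -x to the front, y along the hinge, z up.
- lid_orange_edge (a point): Middle of the orange lid's free front edge, at half its thickness, 168 mm from the hinge axis; moves with the lid. The lid is a flat panel 172 x 134 x 8 mm, 150 g, no handle; shut, its underside is 100 mm above the bin's origin, 8 mm above the rim, and it overhangs the front wall by 12 mm. A white catch foot hangs 34 mm below it near its +y corner (28 mm in from this edge, 33 to 57 mm off the centre line).
- lid_orange_hinge (a point): Middle of the orange lid's hinge axis, 104 mm above and 76 mm behind the bin's origin; fixed to the bin, the axis runs along its y. Inside the bin a thin rod 9 mm in front of the bin's origin, near the -y wall, rises and holds the lid when ajar.
- bin_blue: The same bin with a blue lid, to be left shut: grey plastic bench bin, 160 mm deep (its x), 130 mm wide (its y), walls 5 mm thick and 92 mm high, fixed on a black plinth that raises it 0 to 34 mm above the bench (each bin differs), with a lid hinged along its rear (+x) top edge; origin at the centre of the bin's underside (top of the plinth), front towards its -x, z up
- lid_blue (a joint): Angle of the blue lid (rad), as for the orange one: 0 shut; it too pops open if its front is pressed in 4 mm
- bin_yellow: The same bin with a yellow lid, to be left shut: grey plastic bench bin, 160 mm deep (its x), 130 mm wide (its y), walls 5 mm thick and 92 mm high, fixed on a black plinth that raises it 0 to 34 mm above the bench (each bin differs), with a lid hinged along its rear (+x) top edge; origin at the centre of the bin's underside (top of the plinth), front towards its -x, z up
- lid_yellow (a joint): Angle of the yellow lid (rad), as for the orange one: 0 shut; it too pops open if its front is pressed in 4 mm
- tape_roll: Bystander: roll of brown packing tape lying flat, 96 mm across, 48 mm high, origin at the centre of its underside
- post_foot: Bystander: black steel post foot: plate 90 x 70 x 6 mm with a square stub 38 mm wide, 61 mm high overall, origin at the centre of its underside
- cleaner: Bystander: white bottle with a red cap, 60 mm across, 170 mm high, origin at the centre of its underside
- pen_pot: Bystander: black pot, 76 mm across, 95 mm high, with pens that reach to 150 mm, origin at the centre of its underside
- carton: Bystander: cardboard carton 100 x 140 x 70 mm, origin at the centre of its underside
- angle_offcut: Bystander: aluminium angle offcut lying on the bench, 130 mm long along its y, 30 mm wide, 32 mm high, origin under its middle
- red_tray: Bystander: empty red plastic tray 120 x 200 x 50 mm, origin at the centre of its underside

How it is judged:
By the outcome, as a careful person would: the job done as asked, in the order asked, and still so for the second after the job is handed in, with the robot touching nothing.
It also fails if it takes over 48 s, if anything falls off the work surface, if the arm or the gripper's body presses on something with over 40 N, if the wrist force passes 120 N, or if a joint passes its speed limit or range.

## Working session

There is one attempt and no reset: what is moved stays moved. The work goes in short steps, Python scripts to look and compute and a tool call to move; the robot and the scene stay as the last step left them, time stands still between calls to the robot, and variables do not carry over. Pictures are saved under pics/ and viewed, at most 10 in all, crops included, and the job is handed in when it is done.

Besides the shell and the picture viewer there is one more tool, called after ">>>" by a JSON object that holds its "op" and its "data". arm_command: Moves the arm, as the interface text tells. Its arguments: {"type":"object","properties":{"plan":{"type":"array","items":{"type":"object","properties":{"dp":{"type":"array","items":{"type":"number"}},"spin":{"type":"number"}}}},"grip":{"type":"number"},"newtons":{"type":"number"}},"required":["plan"]}

```bash
mkdir -p pics; python3 - <<'E'
from workcell import manip, viewer, finder
import cv2, numpy as np
for n in("top","side"):
    cv2.imwrite(f"pics/{n}0.png",viewer.camera(n))
    p=viewer.camera_params(n);print(n,p)
    for t in("lid_orange_press","lid_orange_edge","lid_orange_hinge","bin_orange"):
        print(t,[(np.round(d["position"],3).tolist(),round(d["score"],2)) for d in finder.find_in(n,t)[:2]])
o=manip.get_obs();print(o)
E
```

```text
top {'vertical_fov': 47.51823502906615, 'cx': 277.5398002239952, 'cy': 209.0653015523922, 'R': array([[ 0.0222651 , -0.99974619, -0.0034385 ],
       [-0.99505575, -0.0218274 , -0.0968897 ],
       [ 0.09679006,  0.00557876, -0.99528919]]), 't': array([-0.02225543,  0.5708342 ,  1.21504204])}
lid_orange_press [([0.536, -0.309, 0.124], 0.68)]
lid_orange_edge [([0.537, -0.313, 0.128], 0.78), ([0.562, -0.021, 0.11], 0.74)]
lid_orange_hinge [([0.535, -0.308, 0.121], 0.58)]
bin_orange [([0.536, -0.303, 0.124], 0.97)]
side {'vertical_fov': 55.436409344938525, 'cx': 287.05375150574554, 'cy': 213.31525861723765, 'R': array([[-0.92606635, -0.37683658,  0.01988252],
       [-0.25629386,  0.58941517, -0.76609609],
       [ 0.27697397, -0.71455158, -0.64241845]]), 't': array([0.52901625, 0.23177349, 0.97522323])}
lid_orange_press [([0.528, -0.302, 0.124], 0.56)]
lid_orange_edge [([0.528, -0.299, 0.122], 0.93)]
lid_orange_hinge [([0.53, -0.257, 0.106], 0.93)]
bin_orange [([0.531, -0.257, 0.106], 0.95), ([0.517, 0.286, 0.134], 0.2)]
{'clock': 0.5, 'joint_pos': array([ 1.26038641,  0.33222722, -0.06469798,  1.46012723,  0.02158569,
        1.34989491, -0.08852574]), 'joint_velocities': array([ 0.00063387, -0.00160256,  0.00257414,  0.00065965,  0.00045722,
        0.00125708,  0.00021727]), 'tau': array([-4.13363596e-04, -6.24745202e+01,  4.89915744e-02, -3.91556847e+01,
        1.63436198e-02,  2.43617222e-03, -8.28898874e-05]), 'position': array([ 0.17742421, -0.59929081,  0.40470749]), 'ee_rot': array([9.89665470e-01, 1.43395454e-01, 1.74539167e-05, 1.56143742e-05]), 'ft_force': array([ 0.30120798, -0.04276487,  0.17315605]), 'torque': array([ 0.04589111,  0.02836854, -0.03306763]), 'grasp_force': 0.0, 'grip_width': 0.9981573460307939}
```

View pics/top0.png

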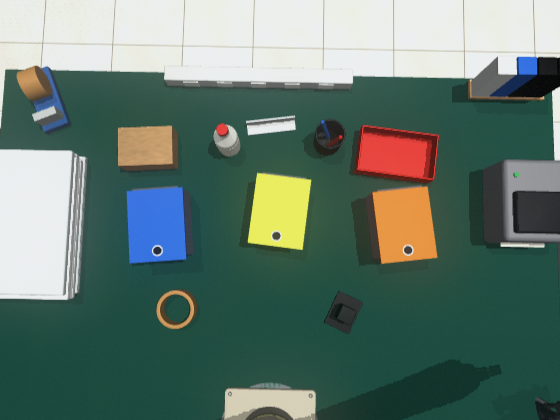

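View pics/side0.png

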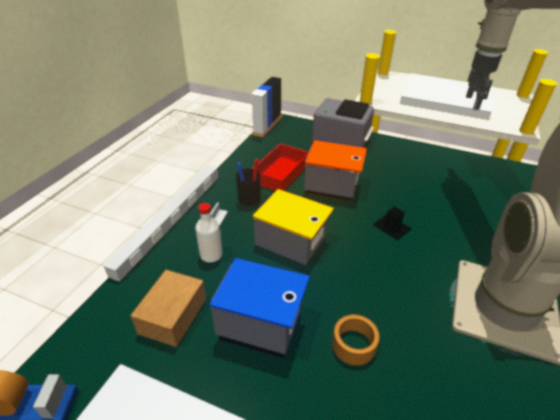

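Top view: orange lid corners about (373,192), (428,186), (437,259), (382,264), with the spot at (408,250). Side view: the spot is near (356,158). The red tray is behind the bin, the post foot in front of it to the left.

```bash
cat > h.py <<'E'
import cv2, numpy as np
from workcell import manip, viewer, finder
from scipy.optimize import least_squares
def proj(n,X):
    p=viewer.camera_params(n);c=p["R"]@np.asarray(X,float).reshape(-1,3).T+np.array(p["t"])[:,None]
    f=210/np.tan(np.radians(p["vertical_fov"])/2)
    return np.c_[f*c[0]/c[2]+p["cx"],f*c[1]/c[2]+p["cy"]]
def mask(im):
    h=cv2.cvtColor(im,cv2.COLOR_BGR2HSV)
    m=cv2.inRange(h,(5,170,170),(17,255,255))
    n,l,s,c=cv2.connectedComponentsWithStats(m);k=1+np.argmax(s[1:,4])
    return (l==k).astype(np.uint8),s[k]
def shutbox(x,y,z,a,ang=0):
    # hinge midpoint x,y,z ; yaw a ; panel from -168..+4, th 8
    R=np.array([[np.cos(a),-np.sin(a),0],[np.sin(a),np.cos(a),0],[0,0,1]])
    Q=np.array([[np.cos(ang),0,np.sin(ang)],[0,1,0],[-np.sin(ang),0,np.cos(ang)]])
    c=np.array([[u,v,.004] for u,v in((.004,.067),(.004,-.067),(-.168,-.067),(-.168,.067))])
    return (R@Q@c.T).T+[x,y,z]
E
python3 - <<'E'
from h import *
obs={}
for n in("top","side"):
    im=cv2.imread(f"pics/{n}0.png");m,s=mask(im);print(n,s)
    c=max(cv2.findContours(m,0,2)[0],key=cv2.contourArea)
    h=cv2.convexHull(c)
    for e in np.linspace(1,12,60):
        q=cv2.approxPolyDP(h,e,True)
        if len(q)==4:break
    print(q.reshape(-1,2).tolist());obs[n]=q.reshape(-1,2).astype(float)
    x,y,w,hh=s[:4]
    # dark spot = hole in hull
    f=np.zeros_like(m);cv2.fillConvexPoly(f,h,1);f=cv2.erode(f,np.ones((5,5)))
    ys,xs=np.nonzero(f&(1-m));print("spot",xs.mean(),ys.mean(),len(xs));obs[n+"s"]=np.array([xs.mean(),ys.mean()])
def res(v):
    x,y,z,a=v;P=shutbox(*v);r=[]
    sp=np.array([x,y,z+.004])-.143*np.array([np.cos(a),np.sin(a),0])
    for n in("top","side"):
        p=proj(n,P)
        d=np.linalg.norm(p[:,None]-obs[n][None],axis=2)
        j=d.argmin(1)
        r+=list((p-obs[n][j]).ravel()*.7); r+=list((proj(n,sp)[0]-obs[n+"s"]))
    return np.array(r)
s=min((least_squares(res,[.6,-.31,z,a],loss="soft_l1") for z in(.11,.13) for a in(-.2,0,.2)),key=lambda s:s.cost)
print(s.x,s.cost,np.round(res(s.x),1))
x,y,z,a=s.x
print("spot",np.array([x,y,z+.004])-.143*np.array([np.cos(a),np.sin(a),0]),"plinth",z-.104)
E
```

```text
top [ 373  187   64   76 3832]
[[426, 187], [436, 256], [381, 262], [373, 193]]
spot 407.6302521008403 249.53781512605042 119
side [ 306  141   60   31 1309]
[[314, 141], [365, 148], [359, 171], [308, 163]]
spot 355.48 157.44 25
[ 0.61392743 -0.30270565  0.11933859  0.13501363] 4.458711841013028 [-1.  -0.9  0.5 -1.1  0.7  0.5  0.   0.7 -0.1 -0.2 -1.9 -0.6 -0.   0.1
  0.5  0.5  1.5 -0.1  0.1  0.7]
spot [ 0.47222881 -0.321954    0.12333859] plinth 0.015338593958407601
```

>>> {"op": "arm_command", "data": {"plan": [{"dp": [0,0,0],"spin": 0.1},{"dp": [0,0,0],"spin": 0.053},{"dp": [30,-21,0],"spin": 0},{"dp": [30,-21,0],"spin": 0},{"dp": [30,-21,0],"spin": 0}], "grip": 1, "newtons": 20}}

```text
clock: 1.0
position: [0.2589, -0.5238, 0.4047]
ee_rot: [0.998, 0.067, 0.0, 0.0]
ft_force: [-0.1, -0.0, 0.4]
grip_width: 0.147
grasp_force: 0.0
```

>>> {"op": "arm_command", "data": {"plan": [{"dp": [30,-22,0],"spin": 0},{"dp": [30,-22,0],"spin": 0},{"dp": [30,-22,0],"spin": 0},{"dp": [30,-22,0],"spin": 0},{"dp": [30,-22,0],"spin": 0}]}}

```text
clock: 1.5
position: [0.3929, -0.3944, 0.4049]
ee_rot: [0.998, 0.067, 0.0, 0.0]
ft_force: [0.2, -0.5, -0.4]
grip_width: 0.002
grasp_force: 0.0
```

>>> {"op": "arm_command", "data": {"plan": [{"dp": [30,-21,0],"spin": 0},{"dp": [30,-21,20],"spin": 0},{"dp": [30,-20,40],"spin": 0},{"dp": [0,0,20],"spin": 0},{"dp": [0,0,0],"spin": 0}]}}

```text
clock: 2.0
position: [0.4707, -0.3226, 0.3246]
ee_rot: [0.998, 0.068, -0.002, -0.002]
ft_force: [0.0, -0.5, 0.6]
grip_width: -0.0
grasp_force: 0.0
```

>>> {"op": "arm_command", "data": {"plan": [{"dp": [1,0,10],"spin": 0},{"dp": [0,0,9],"spin": 0},{"dp": [0,0,4],"spin": 0},{"dp": [0,0,0],"spin": 0}]}}

```text
clock: 2.4
position: [0.4715, -0.3241, 0.3044]
ee_rot: [0.998, 0.067, -0.0, -0.0]
ft_force: [-0.2, 1.0, 0.6]
grip_width: 0.003
grasp_force: 0.0
```

```bash
python3 - <<'E'
from h import *
a=viewer.camera("top");b=viewer.camera("side")
c=[cv2.resize(i,None,fx=4,fy=4,interpolation=2) for i in(a[200:300,350:450],b[90:190,300:400])]
cv2.imwrite("pics/c1.png",np.hstack(c));o=manip.get_obs();print(o["position"],o["ft_force"])
E
```

```text
[ 0.47182638 -0.32394976  0.30505855] [ 0.40570291 -0.61700036  1.3387871 ]
```

View pics/c1.png

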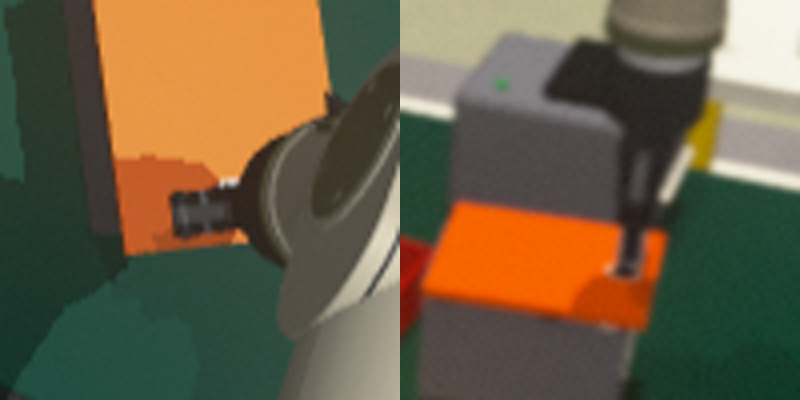

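The top view crop shows the shut fingertips over the spot, with the white rim just showing beside them. The side crop shows the tips directly above the spot and about to touch it.

>>> {"op": "arm_command", "data": {"plan": [{"dp": [0,-1,2],"spin": 0},{"dp": [0,-1,2],"spin": 0},{"dp": [0,0,2],"spin": 0},{"dp": [0,0,0],"spin": 0}]}}

```text
clock: 2.9
position: [0.4716, -0.3216, 0.2983]
ee_rot: [0.998, 0.067, -0.0, -0.0]
ft_force: [0.4, 1.1, 0.6]
grip_width: 0.004
grasp_force: 0.0
```

>>> {"op": "arm_command", "data": {"plan": [{"dp": [0,0,2],"spin": 0},{"dp": [0,0,0],"spin": 0}]}}

```text
clock: 3.1
position: [0.4717, -0.3217, 0.2966]
ee_rot: [0.998, 0.067, 0.0, 0.0]
ft_force: [0.0, 0.5, 1.8]
grip_width: 0.0
grasp_force: 0.9
```

>>> {"op": "arm_command", "data": {"plan": [{"dp": [0,0,2],"spin": 0},{"dp": [0,0,0],"spin": 0}]}}

```text
clock: 3.3
position: [0.4717, -0.3218, 0.2947]
ee_rot: [0.998, 0.067, 0.0, 0.0]
ft_force: [-0.4, 0.4, 2.3]
grip_width: -0.001
grasp_force: 1.4
```

>>> {"op": "arm_command", "data": {"plan": [{"dp": [0,0,2],"spin": 0},{"dp": [0,0,0],"spin": 0}]}}

```text
clock: 3.5
position: [0.4717, -0.3217, 0.2924]
ee_rot: [0.998, 0.067, 0.0, 0.0]
ft_force: [0.0, 0.2, 2.3]
grip_width: 0.0
grasp_force: 1.4
```

>>> {"op": "arm_command", "data": {"plan": [{"dp": [0,0,1.5],"spin": 0},{"dp": [0,0,0],"spin": 0}]}}

```text
clock: 3.7
position: [0.4717, -0.3217, 0.2909]
ee_rot: [0.998, 0.067, 0.0, 0.0]
ft_force: [-0.2, -0.0, 2.7]
grip_width: 0.002
grasp_force: 1.5
```

>>> {"op": "arm_command", "data": {"plan": [{"dp": [0,0,1.5],"spin": 0},{"dp": [0,0,0],"spin": 0}]}}

```text
clock: 3.9
position: [0.4717, -0.3217, 0.2904]
ee_rot: [0.998, 0.067, 0.0, 0.0]
ft_force: [-2.4, 1.7, 9.0]
grip_width: -0.0
grasp_force: 4.8
```

The stop is reached at 9 N, so the catch should be released. Withdrawing up and to the front.

>>> {"op": "arm_command", "data": {"plan": [{"dp": [0,0,-30],"spin": 0},{"dp": [-20,0,-40],"spin": 0},{"dp": [-45,0,-15],"spin": 0},{"dp": [-35,0,0],"spin": 0},{"dp": [0,0,0],"spin": 0}]}}

```text
clock: 4.4
position: [0.3685, -0.3367, 0.3749]
ee_rot: [0.998, 0.065, -0.001, 0.001]
ft_force: [-0.0, -0.2, -0.5]
grip_width: -0.001
grasp_force: 0.0
```

>>> {"op": "arm_command", "data": {"plan": [{"dp": [0,0,0],"spin": 0},{"dp": [0,0,0],"spin": 0},{"dp": [0,0,0],"spin": 0},{"dp": [0,0,0],"spin": 0},{"dp": [0,0,0],"spin": 0}]}}

```text
clock: 4.9
position: [0.373, -0.3349, 0.3743]
ee_rot: [0.998, 0.068, -0.0, -0.0]
ft_force: [-0.6, -0.6, -0.1]
grip_width: -0.003
grasp_force: 0.0
```

```bash
python3 - <<'E'
from h import *
a=viewer.camera("top");b=viewer.camera("side")
c=[cv2.resize(i,(400,400),interpolation=2) for i in(a[150:310,310:470],b[50:210,250:410])]
cv2.imwrite("pics/c2.png",np.hstack(c));o=manip.get_obs();print(o["position"],o["ft_force"],o["clock"])
for n in("top","side"):print([(np.round(d["position"],3),round(d["score"],2)) for d in finder.find_in(n,"lid_orange_edge")[:2]])
E
```

```text
[ 0.37276744 -0.33501799  0.37441137] [-0.77318174 -1.0660235  -0.5323476 ] 5.0
[(array([ 0.544, -0.312,  0.173]), 0.78), (array([0.803, 0.014, 0.009]), 0.3)]
[(array([ 0.534, -0.294,  0.172]), 0.94), (array([ 0.748, -0.114,  0.07 ]), 0.2)]
```

View pics/c2.png

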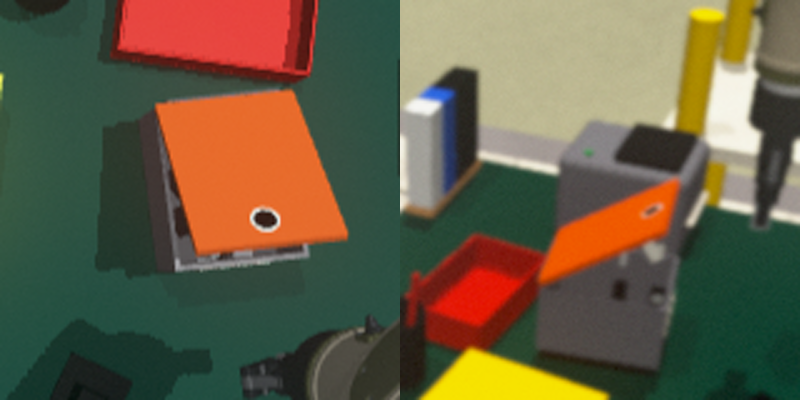

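The catch has released. In the top crop the lid stands ajar with its front edge raised, and the fingers wait in front of it at about (262,378). Next I go in under the free edge with the fingers.

>>> {"op": "arm_command", "data": {"plan": [{"dp": [20,0,10],"spin": 0},{"dp": [25,0,8],"spin": 0},{"dp": [25,0,0],"spin": 0},{"dp": [10,0,0],"spin": 0},{"dp": [0,0,0],"spin": 0}]}}

```text
clock: 5.6
position: [0.4527, -0.3239, 0.3564]
ee_rot: [0.998, 0.068, 0.0, -0.0]
ft_force: [-1.3, 0.3, -0.7]
grip_width: 0.002
grasp_force: 0.0
```

>>> {"op": "arm_command", "data": {"plan": [{"dp": [5,0,0],"spin": 0},{"dp": [8,0,-7],"spin": 0},{"dp": [8,0,-9],"spin": 0},{"dp": [8,0,-9],"spin": 0},{"dp": [0,0,0],"spin": 0}]}}

```text
clock: 6.1
position: [0.4813, -0.3206, 0.3841]
ee_rot: [0.998, 0.067, 0.001, 0.001]
ft_force: [-2.5, -0.5, 2.2]
grip_width: 0.002
grasp_force: 1.2
```

```bash
python3 - <<'E'
from h import *
a=viewer.camera("top");b=viewer.camera("side")
c=[cv2.resize(i,(400,400),interpolation=2) for i in(a[150:310,310:470],b[50:210,250:410])]
cv2.imwrite("pics/c3.png",np.hstack(c));o=manip.get_obs();print(o["position"],o["ft_force"],o["clock"])
E
```

```text
[ 0.48047189 -0.32078024  0.38241927] [-3.49123603 -1.01972789  1.95142494] 6.2
```

View pics/c3.png

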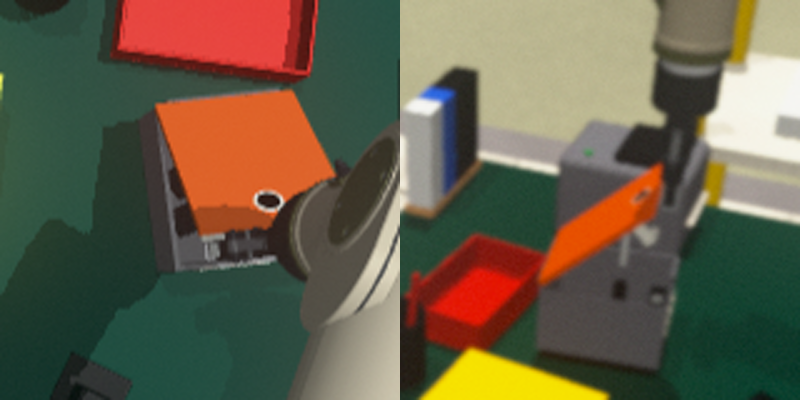

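The fingers bear on the front edge and the lid has lifted to about 0.75 rad, with all clear around it. Carrying on along the arc.

>>> {"op": "arm_command", "data": {"plan": [{"dp": [10,0,-8],"spin": 0},{"dp": [10,0,-7],"spin": 0},{"dp": [10,0,-6],"spin": 0},{"dp": [10,0,-6],"spin": 0},{"dp": [10,0,-5],"spin": 0}]}}

```text
clock: 6.7
position: [0.5307, -0.3136, 0.4139]
ee_rot: [0.998, 0.067, 0.0, 0.0]
ft_force: [0.5, -1.3, 1.3]
grip_width: -0.002
grasp_force: 0.3
```

>>> {"op": "arm_command", "data": {"plan": [{"dp": [10,0,-5],"spin": 0},{"dp": [10,0,-4],"spin": 0},{"dp": [10,0,-3],"spin": 0},{"dp": [10,0,-2],"spin": 0},{"dp": [0,0,0],"spin": 0}]}}

```text
clock: 7.2
position: [0.571, -0.3076, 0.4274]
ee_rot: [0.998, 0.068, 0.0, -0.0]
ft_force: [0.0, 0.3, -0.1]
grip_width: -0.003
grasp_force: 0.0
```

```bash
python3 - <<'E'
from h import *
a=viewer.camera("top");b=viewer.camera("side")
c=[cv2.resize(i,(400,400),interpolation=2) for i in(a[130:290,310:470],b[50:210,250:410])]
cv2.imwrite("pics/c4.png",np.hstack(c));o=manip.get_obs();p=o["position"]
print(p,o["ft_force"],o["clock"],"u",(p[0]-.6139)*.9909+(p[1]+.3027)*.1346)
E
```

```text
[ 0.56986822 -0.30827931  0.42722454] [-0.20107635 -0.18627811  0.59071952] 7.3 u -0.04438206899750276
```

View pics/c4.png

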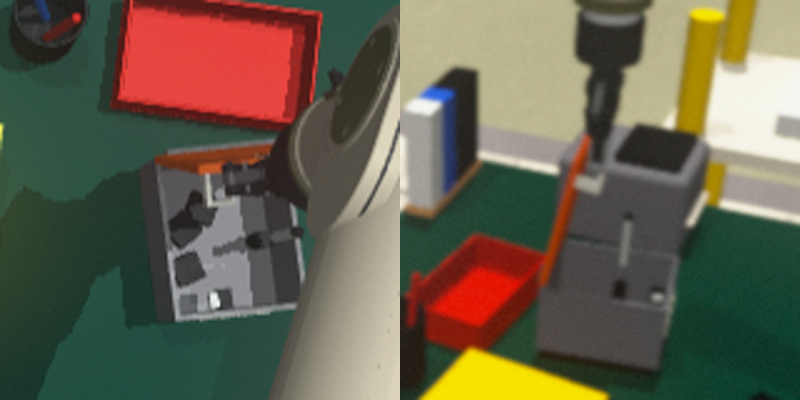

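The lid is at about 1.4 rad, nearly upright. Pushing it past the balance point.

>>> {"op": "arm_command", "data": {"plan": [{"dp": [11,0,-2],"spin": 0},{"dp": [11,0,-1],"spin": 0},{"dp": [11,0,0],"spin": 0},{"dp": [11,0,0],"spin": 0},{"dp": [10,0,0],"spin": 0}]}}

```text
clock: 7.8
position: [0.6242, -0.3008, 0.4303]
ee_rot: [0.998, 0.067, -0.0, -0.0]
ft_force: [0.2, -0.2, -0.1]
grip_width: 0.001
grasp_force: 0.0
```

>>> {"op": "arm_command", "data": {"plan": [{"dp": [6,0,0],"spin": 0},{"dp": [0,0,0],"spin": 0},{"dp": [0,0,0],"spin": 0},{"dp": [-20,0,0],"spin": 0},{"dp": [-30,0,-20],"spin": 0}]}}

```text
clock: 8.3
position: [0.5792, -0.3065, 0.4475]
ee_rot: [0.998, 0.068, -0.002, -0.001]
ft_force: [-0.8, -1.0, 0.3]
grip_width: -0.003
grasp_force: 0.0
```

>>> {"op": "arm_command", "data": {"plan": [{"dp": [-40,0,-20],"spin": 0},{"dp": [-40,0,-10],"spin": 0},{"dp": [-40,0,0],"spin": 0},{"dp": [-20,0,0],"spin": 0},{"dp": [0,0,0],"spin": 0}]}}

```text
clock: 8.8
position: [0.4378, -0.3272, 0.4817]
ee_rot: [0.998, 0.065, 0.0, 0.001]
ft_force: [0.4, -0.6, 0.5]
grip_width: 0.006
grasp_force: 0.0
```

>>> {"op": "arm_command", "data": {"plan": [{"dp": [0,0,0],"spin": 0},{"dp": [0,0,0],"spin": 0},{"dp": [0,0,0],"spin": 0},{"dp": [0,0,0],"spin": 0},{"dp": [0,0,0],"spin": 0}]}}

```text
clock: 9.3
position: [0.4413, -0.3257, 0.4803]
ee_rot: [0.998, 0.068, -0.0, -0.0]
ft_force: [0.1, -1.1, -0.6]
grip_width: -0.002
grasp_force: 0.0
```

```bash
python3 - <<'E'
from h import *
a=viewer.camera("top");b=viewer.camera("side")
c=[cv2.resize(i,(400,300),interpolation=2) for i in(a,b)]+[cv2.resize(i,(400,300),interpolation=2) for i in(a[130:265,305:485],b[80:215,240:420])]
cv2.imwrite("pics/c5.png",np.vstack([np.hstack(c[:2]),np.hstack(c[2:])]));o=manip.get_obs();print(o["position"],o["ft_force"],o["clock"])
E
```

```text
[ 0.44115421 -0.32575168  0.48045273] [-0.01767202 -0.36320645 -0.63400838] 9.4
```

View pics/c5.png

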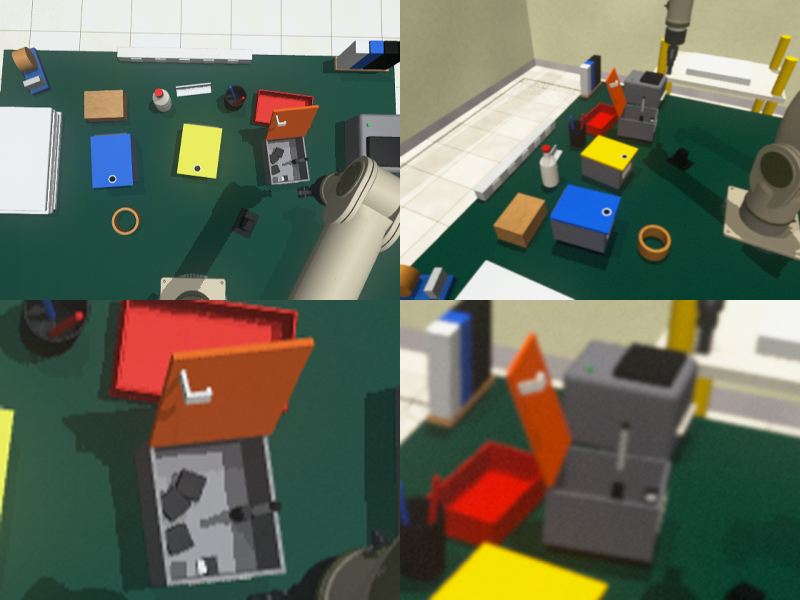

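The orange lid leans back past upright on its stop. The blue and yellow lids are shut, everything else stands where it was, and the arm is clear.

```bash
python3 -c "
from workcell import manip
print(manip.hand_in())"
```

```text
the job is handed in; nothing more can be done
None
```

The job is handed in: I pressed the orange lid's catch open and pushed the lid over until it leaned back fully open on its own. The last pictures show the blue and yellow lids shut and nothing else moved; it took about 9.4 s.

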